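Uncouple the tow hitch

TASK

Uncouple the tow hitch standing on the bench: with the mallet, knock the yellow-capped lock pin on the blue tongue down until it snaps fully home (only the mallet may touch the pin), then set the mallet down on the bench, clear of the hitch, and let go of it. Grip the red pull tab, draw the latch sideways out against its spring and, keeping it out, lift the coupler about 7 cm up off the ball. Finish while still holding the tongue raised there by the tab, keeping still, and leave the heat sink, the bottle and the tape roll where they are.

Things in the scene. Friction and masses are not known exactly. Their poses are not given: they have to be found in the camera images.
- hitch: tow hitch fixture fixed to the bench: grey base plate 272 x 106 x 10 mm, steel ball 42 mm wide (top 67 mm up), grey hinge bracket. Origin on the bench under the ball; x runs along the plate to the bracket (plate x -51 to 221, y -53 to 53 mm), y is the way the latch pulls, z up. The blue tongue lies along x, its 60 mm wide coupler on the ball; its top is 75 mm above the bench, the pin's boss 79 mm.
- tongue (a joint): angle of the blue tongue, rad: 0 = down on the ball, grows as the coupler is raised (stop at 0.7). Hinge axis parallel to the hitch's y through hitch x 190, z 58 mm; so 0.37 raises the coupler, 190 mm from it, by 7 cm. About 0.6 kg; falls back if let go. Cannot rise while the latch is in.
- latch (a joint): travel of the spring latch along the hitch's +y (in the tongue's frame), m: 0 = in (locked under the ball), 0.016 = stop. From about 0.010 on it clears the ball. The spring pulls it back with 5 N at 0 and 9 N at 0.016. It is blocked while the lock pin is up.
- latch_tab (a point): centre of the latch's red pull tab: an upright disc, diameter 32 mm, 14 mm thick along the hitch's y; with tongue down and latch in it is 103 mm above the bench at hitch x 0, y 46 mm. Nothing else within 50 mm of it stands higher than 80 mm. Moves with latch and tongue; axes as the hitch's while the tongue is down.
- lock_pin (a joint): travel of the lock pin down into the tongue, m: 0 = up (latch blocked), 0.014 = fully home (latch free). A spring and a detent resist with about 11 N at first, less further down; past about 0.010 it snaps home and stays.
- pin_top (a point): middle of the top of the yellow cap (20 mm wide) of the lock pin, on the tongue at hitch (78, 0) mm; 103 mm above the bench when up, 89 mm when home.
- mallet: mallet, about 0.36 kg, standing on one face of its black rubber head (upright cylinder 46 mm wide, 90 mm tall, two equal faces), wooden handle level. Origin at the middle of the head's lower face, z up along the head; the handle runs along its -x out to 154 mm, 22 mm wide, 26 mm high, centre line 45 mm above the lower face.
- mallet_head (a point): centre of the mallet's head, 45 mm above its lower face
- mallet_grip (a point): point on the handle's centre line 65 mm from the head's axis, a good place to grip across the handle
- heat_sink: loose grey finned heat sink, 93 x 50 x 26 mm, a bystander; origin under its centre
- flux_bottle: loose white bottle with a red tip, 38 mm wide, 109 mm tall, a bystander; origin under its centre
- tape_roll: loose roll of blue tape, 64 mm wide, 18 mm high, a bystander; origin under its centre

How it is judged (in metres and radians):
On the way, in this order (a step that is already met when the one before it is completed fails the run):
1. the lock pin is driven home (value of joint lock_pin above 0.012 m), for 0.2 s.
2. the latch is drawn clear while the tongue is still down and the mallet is out of the hand (value of joint latch above 0.009 m and value of joint tongue below 0.08 rad and contact force between mallet and the fingers below 0.1 N), for 0.1 s.
3. the coupler is lifted off the ball (value of joint tongue above 0.26 rad), for 0.2 s.
At the end, for the whole second after the job is handed in: The tongue is held still at 0.26 to 0.55 rad (coupler about 5 to 10 cm above its seat) by fingers gripping the latch's pull tab, the lock pin is home (beyond 12 mm), and the mallet rests on the bench, untouched and not against the hitch (value of joint tongue between 0.26 and 0.55 rad and velocity of joint tongue between -0.1 and 0.1 rad/s and contact force between the fingers and latch above 1 N and value of joint lock_pin above 0.012 m and height (world z) of mallet_head between 0 and 0.055 m and linear speed of mallet below 0.03 m/s and contact force between mallet and the fingers below 0.1 N and contact force between mallet and hitch below 0.2 N); the arm keeps its last pose, push and grip.
It fails at once if the robot touches the lock pin itself (contact force between any of the fingers, the arm and lock_pin above 0.5 N).
It fails at once if a bystander is moved by more than 3 cm (distance of any of heat_sink, flux_bottle, tape_roll from where it was at the start of the episode above 0.03 m).
It also fails if it takes over 48 s, if anything falls off the work surface, if the arm or the gripper's body presses on something with over 40 N, if the wrist force passes 120 N, or if a joint passes its speed limit or range.

ROBOT

A 6-joint arm with a two-finger parallel gripper is mounted at the origin on a cart in front of the work surface, level with it; the furniture and walls round the work are solid. World frame = base frame: x ahead of the robot, y to its left, z up, the work surface at z = 0. Lengths are in mm, angles in rad, forces in N, time in s.
With the tool pointing down it reaches from about 400 to 925 mm from the base axis. Payload 12.5 kg.
Tool frame: the origin (TCP) lies on the centre line of the jaws, within the pads' length; the fingertips stand 19 mm ahead of it and the grasp point (between the pads) is the TCP; z points along the fingers, y is the line along which they close (so a half turn about z gives the same grasp; the last joint's range is limited). The gripper opens to 95 mm and grips with 3 to 60 N. Pads are 20 mm wide; open, the fingers measure 119 mm over their backs; the gripper's body (75 mm by 180 mm) begins 59 mm behind the grasp point.
Start: joints at [1.088, 0.491, 1.559, -0, 1.092, -0.106], TCP at [229.951, 581.177, 233.661] pointing down, gripper open.
Joint ranges: [-3.1, 3.1], [-0.84, 2.19], [0.05, 2.79], [-1.13, 4.28], [0.06, 2.93], [-2.69, 2.69]. Speed limits (rad/s): [2.22, 2.22, 2.79, 3.14, 3.14, 3.14].

INTERFACE

Orientations are given as [roll, pitch, yaw] about the fixed x, y, z axes, in that order (R = Rz(yaw) Ry(pitch) Rx(roll)).
In Python, from cell import state, read_camera, job_done gives the robot as it stands.
- The arm moves only by the tool arm_command, never from a script. Its argument "deltas" is a list of rows, each an object of numbers: "dx", "dy", "dz": the shift along the world's x, y, z in m; "yaw": the turn about the world's z in degrees. In form: [{"dx": .., "dy": .., "dz": .., "yaw": ..}, ...]. A call has 1 to 20 rows; each row shifts and turns the commanded pose from where the row before left it; what a row does not reach is not made up. A row lasts 1/10 s, in which the tool goes at most 50 mm and 8.59 degrees, less where a joint would pass 70% of its speed; a pose out of reach is approached as far as the arm can. A call with a gripper value outside its range is refused whole. "gripper" is the finger opening in m, from 0 to 0.0951, set as the call begins (left out, the last holds). The fingers move at their own pace and stop on an object; the grip force is fixed at half the most. Time passes only in rows, so rows that do not move let the fingers close. It gives the time, the measured TCP pose, the force, the opening and the grip force at its end, in the units of the state.
- state(): the state, without advancing time (a new reading comes with each control period).
- read_camera(name): name is "scene" or "top" or "wrist"; returns a dict with "color" (420x560x3 uint8, red, green, blue), "range_z" (420x560 float32, mm along the optical axis (not along the pixel's ray), 0 where there is no reading), "fx", "fy", "cx", "cy" (pixels), "k1" (the pictures are not rectified: a ray, as slopes to the right and down, at radius r is drawn at 1 + k1 r^2 times it, then the intrinsics apply), "extrinsics" (4x4, takes a point from camera to world coordinates). Camera axes: x right, y up, looking along -z (the intrinsics and any distortion apply to the point x, -y, -z); pixel columns grow to the right and rows downward; lengths in mm; the calibration is good to about 2 mm. A picture is of the moment at which its call begins.
- job_done(): hands the job in; it is judged then, once.
The state is a dict: "t": time; "joints": joint angles; "qvel": joint speeds; "tau": joint torques, N m; "eef_pos": TCP position; "tcp_rot": TCP orientation; "ft_force": force on the tool from outside, world axes, zero at the start; "moment": the same for the moment, N m; "opening": opening from 0.0 (shut) to 1.0 (fully open); "grip_force": force on a finger pad.
Only numpy, scipy, OpenCV 4.12 (cv2) and the standard library are available. Lean on these libraries where they do the work, as an engineer would, in place of code of your own. Each camera call takes 0.05 s, during which the arm holds its last target. There are 200 camera calls.

## Working session

There is one attempt and no reset: what is moved stays moved. The work goes in short steps, Python scripts to look and compute and a tool call to move; the robot and the scene stay as the last step left them, time stands still between calls to the robot, and variables do not carry over. Pictures are saved under pics/ and viewed, at most 10 in all, crops included, and the job is handed in when it is done.

Besides the shell and the picture viewer there is one more tool, called after "Call:" in YAML: its name, and indented under it one key for each argument. arm_command: Moves the arm, as the interface text tells. Its arguments: {"type":"object","properties":{"deltas":{"type":"array"},"gripper":{"type":"number"}},"required":["deltas"]}

```bash
ls; mkdir -p pics; cat > h.py <<'E'
import numpy as np, cv2
from cell import state, read_camera, job_done
def cloud(c):
    h,w=c["range_z"].shape
    K=np.array([[c["fx"],0,c["cx"]],[0,c["fy"],c["cy"]],[0,0,1.]])
    u,v=np.meshgrid(np.arange(w),np.arange(h))
    p=np.stack([u,v],-1).reshape(-1,1,2).astype(np.float64)
    s=cv2.undistortPoints(p,K,np.array([c["k1"],0,0,0.])).reshape(h,w,2)
    z=c["range_z"].astype(float)
    P=np.stack([s[...,0]*z,-s[...,1]*z,-z,np.ones_like(z)],-1)
    W=P@np.array(c["extrinsics"]).T
    W=W[...,:3]; W[z==0]=np.nan
    return W
def save(c,name): cv2.imwrite("pics/"+name+".png",c["color"][...,::-1])
E
python3 - <<'E'
from h import *
import pickle
s=state();print({k:np.round(v,3) for k,v in s.items()})
im=[]
for n in("scene","top"):
    c=read_camera(n); pickle.dump(c,open(n+".pkl","wb")); save(c,n)
    print(n,c["k1"],np.round(c["extrinsics"],2).tolist())
E
```

```text
pics
{'t': np.float64(0.0), 'joints': array([ 1.088,  0.492,  1.559,  0.   ,  1.092, -0.106]), 'qvel': array([-0.   ,  0.001, -0.   ,  0.001, -0.002,  0.001]), 'tau': array([-2.0000e-03, -6.1263e+01, -2.5818e+01,  6.9000e-02,  4.8000e-02,
       -0.0000e+00]), 'eef_pos': array([229.83 , 580.964, 233.062]), 'tcp_rot': array([-3.141, -0.   ,  2.765]), 'ft_force': array([-0.455,  0.378, -0.112]), 'moment': array([-0.005, -0.038, -0.016]), 'grip_force': np.float64(0.0), 'opening': np.float64(0.999)}
scene 0.020794778867630162 [[0.89, 0.34, -0.3, 178.14], [-0.45, 0.68, -0.58, -573.75], [0.01, 0.65, 0.76, 965.11], [0.0, 0.0, 0.0, 1.0]]
top -0.03504733817752465 [[0.17, 0.96, -0.21, 328.26], [-0.99, 0.17, -0.03, 97.21], [0.01, 0.21, 0.98, 983.59], [0.0, 0.0, 0.0, 1.0]]
```

View pics/scene.png

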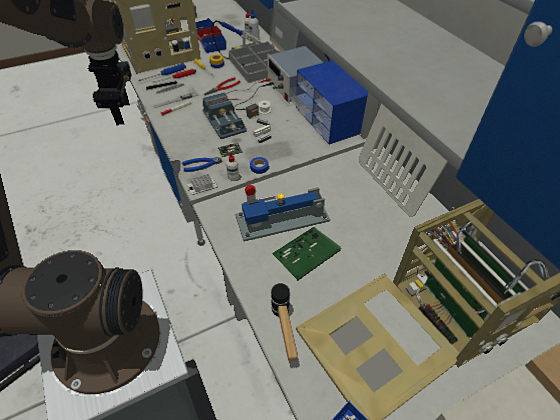

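View pics/top.png

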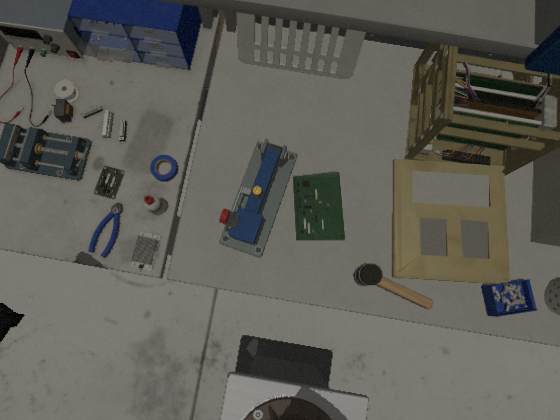

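The scene view shows the hitch at (285,210) and the mallet at (285,320). In the top view, the pin cap is at (257,190), the red tab at (225,216), the mallet head at (368,274) and the handle end at (432,303). The bystanders are at the left, around (150,200).

```bash
python3 - <<'E'
from h import *
import pickle
for n,boxes in (("top",dict(pin=(235,175,275,205),tab=(212,200,240,230),hitch=(215,130,300,260),mal=(350,255,445,312))),("scene",dict(pin=(270,188,292,210),tab=(240,180,262,202),hitch=(230,175,335,245),mal=(265,278,305,370)))):
    c=pickle.load(open(n+".pkl","rb"));W=cloud(c)
    hsv=cv2.cvtColor(c["color"],cv2.COLOR_RGB2HSV)
    def sel(b,f):
        x0,y0,x1,y1=b;m=np.zeros(hsv.shape[:2],bool);m[y0:y1,x0:x1]=1
        return W[m&f&~np.isnan(W[...,2])]
    H,S,V=[hsv[...,i].astype(int) for i in range(3)]
    p=sel(boxes["pin"],(H>18)&(H<35)&(S>150)); p=p[p[:,2]>p[:,2].max()-5];print(n,"pin",len(p),p.mean(0).round(1),((p.max(0)+p.min(0))/2).round(1))
    p=sel(boxes["tab"],((H<8)|(H>172))&(S>150));print("tab",len(p),p.mean(0).round(1),p.min(0).round(1),p.max(0).round(1))
    p=sel(boxes["hitch"],(H>100)&(H<125)&(S>120)); p=p[(p[:,2]>70)&(p[:,2]<80)]
    print("tongue",len(p),p[:,2].mean(),cv2.minAreaRect(p[:,:2].astype(np.float32)))
    p=sel(boxes["hitch"],V>0);p=p[(p[:,2]>6)&(p[:,2]<14)]
    print("plate",cv2.minAreaRect(p[:,:2].astype(np.float32)))
    p=sel(boxes["mal"],V>0);h=p[p[:,2]>80];print("head",len(h),h[:,2].mean(),cv2.minEnclosingCircle(h[:,:2].astype(np.float32)))
    d=p[(p[:,2]>53)&(p[:,2]<63)];r=cv2.minAreaRect(d[:,:2].astype(np.float32));print("handle",d[:,2].mean(),r,cv2.boxPoints(r).round(0).tolist())
    f=p[abs(p[:,2])<5];print("bench",f[:,2].mean())
E
```

```text
top pin 39 [549.  162.1 103.5] [549.2 162.8 103.5]
tab 83 [479.9 220.3 116.8] [466.9 212.5 104.1] [494.  228.  124.2]
tongue 1399 75.26837005033016 ((549.5003051757812, 162.00518798828125), (58.4400749206543, 220.2281036376953), 79.93843078613281)
plate ((554.3802490234375, 160.03500366210938), (293.3341064453125, 192.27674865722656), 8.928805351257324)
head 374 90.87180424461965 ((414.66107177734375, -110.33228302001953), 23.298641204833984)
handle 58.52316888226841 ((394.60321044921875, -172.70199584960938), (174.736083984375, 30.774049758911133), 78.45853424072266) [[362.0, -255.0], [392.0, -261.0], [427.0, -90.0], [397.0, -84.0]]
bench 1.2810420145487134
scene pin 16 [549.2 159.7 102.6] [549.3 160.2 103.6]
tab 86 [480.  216.9 105.9] [466.3 208.8 -17.8] [527.3 353.8 120.5]
tongue 691 73.44624982930847 ((550.1005249023438, 160.5111541748047), (63.2526741027832, 220.4561309814453), 81.79841613769531)
plate ((527.3854370117188, 167.7501678466797), (223.21665954589844, 406.654541015625), 36.76348114013672)
head 269 88.61623356987337 ((413.8951721191406, -113.26102447509766), 23.362363815307617)
handle 57.1862910840048 ((386.36810302734375, -187.81410217285156), (146.4812774658203, 42.24777603149414), 70.17638397216797) [[342.0, -250.0], [381.0, -264.0], [431.0, -126.0], [391.0, -112.0]]
bench -0.4265864618785847
```

```bash
python3 - <<'E'
from h import *
import pickle
for n,b in (("top",(350,255,445,312)),("scene",(265,278,305,370))):
    c=pickle.load(open(n+".pkl","rb"));W=cloud(c);H,S,V=cv2.split(cv2.cvtColor(c["color"],cv2.COLOR_RGB2HSV))
    m=np.zeros(H.shape,bool);m[b[1]:b[3],b[0]:b[2]]=1
    p=W[m&(S>70)];p=p[(p[:,2]>50)&(p[:,2]<63)]
    v=cv2.fitLine(p[:,:2].astype(np.float32),cv2.DIST_HUBER,0,.01,.01).ravel()
    print(n,len(p),v,np.degrees(np.arctan2(v[1],v[0])))
E
```

```text
top 564 [ 2.6971391e-01  9.6294051e-01  3.8798572e+02 -1.9719005e+02] 74.35275
scene 498 [ 2.7379403e-01  9.6178836e-01  3.8803223e+02 -1.9996858e+02] 74.10983
```

Call:
arm_command:
  deltas:
    - {"dx":0.022,"dy":-0.033,"yaw":-4.1}
    - {"dx":0.022,"dy":-0.033,"yaw":-4.1}
    - {"dx":0.022,"dy":-0.033,"yaw":-4.1}
    - {"dx":0.022,"dy":-0.033,"yaw":-4.1}
    - {"dx":0.022,"dy":-0.033,"yaw":-4.1}
    - {"dx":0.022,"dy":-0.033,"yaw":-4.1}
    - {"dx":0.022,"dy":-0.033,"yaw":-4.1}
    - {"dx":0.022,"dy":-0.033,"yaw":-4.1}
    - {"dx":0.022,"dy":-0.033,"yaw":-4.1}
    - {"dx":0.022,"dy":-0.033,"yaw":-4.1}
    - {"dx":-0.005,"dy":-0.041,"yaw":-4.1}
    - {"dx":-0.005,"dy":-0.041,"yaw":-4.1}
    - {"dx":-0.005,"dy":-0.041,"yaw":-4.1}
    - {"dx":-0.005,"dy":-0.041,"yaw":-4.1}
    - {"dx":-0.005,"dy":-0.041,"yaw":-4.1}
    - {"dx":-0.005,"dy":-0.041,"yaw":-4.1}
    - {"dx":-0.005,"dy":-0.041,"yaw":-4.1}
    - {"dx":-0.005,"dy":-0.041,"yaw":-4.1}
    - {"dx":-0.005,"dy":-0.041,"yaw":-4.1}
    - {"dx":-0.003,"dy":-0.042,"yaw":-4.1}

```text
$.deltas[0]: bad value
```

Call:
arm_command:
  deltas:
    - {"dx":0.022,"dy":-0.033,"dz":0,"yaw":-4.2}
    - {"dx":0.022,"dy":-0.033,"dz":0,"yaw":-4.2}
    - {"dx":0.022,"dy":-0.033,"dz":0,"yaw":-4.2}
    - {"dx":0.022,"dy":-0.033,"dz":0,"yaw":-4.2}
    - {"dx":0.022,"dy":-0.033,"dz":0,"yaw":-4.2}
    - {"dx":0.022,"dy":-0.033,"dz":0,"yaw":-4.2}
    - {"dx":0.022,"dy":-0.033,"dz":0,"yaw":-4.2}
    - {"dx":0.022,"dy":-0.033,"dz":0,"yaw":-4.2}
    - {"dx":0.022,"dy":-0.033,"dz":0,"yaw":-4.2}
    - {"dx":0.022,"dy":-0.033,"dz":0,"yaw":-4.2}
    - {"dx":-0.005,"dy":-0.041,"dz":0,"yaw":-4.2}
    - {"dx":-0.005,"dy":-0.041,"dz":0,"yaw":-4.2}
    - {"dx":-0.005,"dy":-0.041,"dz":0,"yaw":-4.2}
    - {"dx":-0.005,"dy":-0.041,"dz":0,"yaw":-4.2}
    - {"dx":-0.005,"dy":-0.041,"dz":0,"yaw":-4.2}
    - {"dx":-0.005,"dy":-0.041,"dz":0,"yaw":-4.2}
    - {"dx":-0.005,"dy":-0.041,"dz":0,"yaw":-4.2}
    - {"dx":-0.005,"dy":-0.041,"dz":0,"yaw":-4.2}
    - {"dx":-0.005,"dy":-0.041,"dz":0,"yaw":-4.2}
    - {"dx":-0.005,"dy":-0.042,"dz":0,"yaw":-4.2}

```text
t: 2.1
eef_pos: [399.3, -161.4, 233.6]
tcp_rot: [3.142, -0.0, 1.296]
ft_force: [0.6, 0.1, 0.0]
opening: 0.999
grip_force: 0.0
```

Call:
arm_command:
  deltas:
    - {"dx":0,"dy":0,"dz":-0.03,"yaw":0}
    - {"dx":0,"dy":0,"dz":-0.03,"yaw":0}
    - {"dx":0,"dy":0,"dz":-0.03,"yaw":0}
    - {"dx":0,"dy":0,"dz":-0.03,"yaw":0}
    - {"dx":0,"dy":0,"dz":-0.03,"yaw":0}
    - {"dx":0,"dy":0,"dz":-0.02,"yaw":0}
    - {"dx":0,"dy":0,"dz":-0.015,"yaw":0}
    - {"dx":0,"dy":0,"dz":-0.003,"yaw":0}

```text
t: 2.9
eef_pos: [399.4, -159.5, 44.2]
tcp_rot: [-3.139, -0.001, 1.299]
ft_force: [0.5, -0.3, 0.7]
opening: 1.0
grip_force: 0.0
```

Call:
arm_command:
  deltas:
    - {"dx":0,"dy":0,"dz":0,"yaw":0}
    - {"dx":0,"dy":0,"dz":0,"yaw":0}
    - {"dx":0,"dy":0,"dz":0,"yaw":0}
    - {"dx":0,"dy":0,"dz":0,"yaw":0}
    - {"dx":0,"dy":0,"dz":0,"yaw":0}
    - {"dx":0,"dy":0,"dz":0,"yaw":0}
  gripper: 0

```text
t: 3.5
eef_pos: [400.0, -159.8, 45.9]
tcp_rot: [3.141, 0.0, 1.299]
ft_force: [0.7, 0.7, -0.0]
opening: 0.556
grip_force: 0.0
```

Call:
arm_command:
  deltas:
    - {"dx":0,"dy":0,"dz":0,"yaw":0}
    - {"dx":0,"dy":0,"dz":0,"yaw":0}
    - {"dx":0,"dy":0,"dz":0,"yaw":0}
    - {"dx":0,"dy":0,"dz":0,"yaw":0}
    - {"dx":0,"dy":0,"dz":0,"yaw":0}
    - {"dx":0,"dy":0,"dz":0,"yaw":0}
    - {"dx":0,"dy":0,"dz":0,"yaw":0}

```text
t: 4.2
eef_pos: [399.9, -159.8, 45.7]
tcp_rot: [3.142, 0.0, 1.299]
ft_force: [0.3, -0.4, -1.2]
opening: 0.232
grip_force: 30.0
```

Call:
arm_command:
  deltas:
    - {"dx":0,"dy":0,"dz":0.01,"yaw":0}
    - {"dx":0,"dy":0,"dz":0.02,"yaw":0}
    - {"dx":0,"dy":0,"dz":0.03,"yaw":0}
    - {"dx":0,"dy":0,"dz":0.03,"yaw":0}
    - {"dx":0,"dy":0,"dz":0.03,"yaw":0}
    - {"dx":0.007,"dy":0.014,"dz":0.02,"yaw":0}
    - {"dx":0.0136,"dy":0.0273,"dz":0,"yaw":0}
    - {"dx":0.0136,"dy":0.0273,"dz":0,"yaw":0}
    - {"dx":0.0136,"dy":0.0273,"dz":0,"yaw":0}
    - {"dx":0.0136,"dy":0.0273,"dz":0,"yaw":0}
    - {"dx":0.0136,"dy":0.0273,"dz":0,"yaw":0}
    - {"dx":0.0136,"dy":0.0273,"dz":0,"yaw":0}
    - {"dx":0.0136,"dy":0.0273,"dz":0,"yaw":0}
    - {"dx":0.0136,"dy":0.0273,"dz":0,"yaw":0}
    - {"dx":0.0136,"dy":0.0273,"dz":0,"yaw":0}
    - {"dx":0.0064,"dy":0.0133,"dz":0,"yaw":0}
    - {"dx":0,"dy":0,"dz":0,"yaw":0}

```text
t: 5.9
eef_pos: [535.7, 114.3, 185.7]
tcp_rot: [-3.141, 0.0, 1.301]
ft_force: [0.7, -0.4, -2.5]
opening: 0.229
grip_force: 30.0
```

```bash
python3 - <<'E'
from h import *
a=read_camera("scene");b=read_camera("top")
A=cv2.resize(a["color"][130:270,190:350],None,fx=2.5,fy=2.5);B=cv2.resize(b["color"][120:260,200:360],None,fx=2.5,fy=2.5)
cv2.imwrite("pics/c1.png",np.hstack([A,B])[...,::-1])
for c,n in((a,"scene"),(b,"top")):
    W=cloud(c);V=c["color"].max(2)
    m=(W[...,2]>170)&(W[...,2]<245)&(abs(W[...,0]-549)<60)&(abs(W[...,1]-161)<25)
    p=W[m]; print(n,len(p), p.mean(0) if len(p) else 0)
E
```

```text
scene 40 [548.6016376  141.87428042 202.49068895]
top 0 0
```

View pics/c1.png

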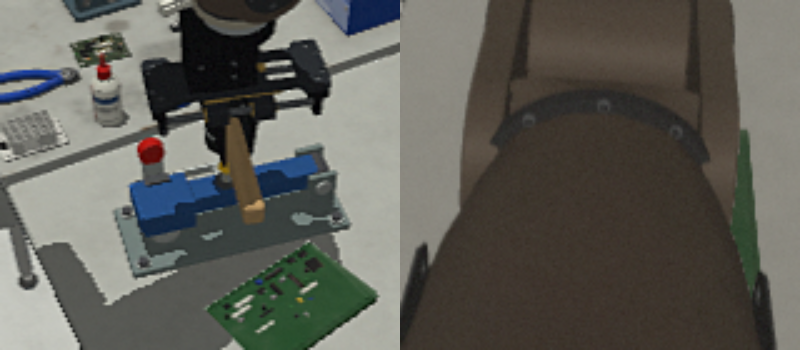

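The left half shows the mallet head hidden behind the handle end, above the yellow pin at about (225,170). The right half, from the top camera, is blocked by the arm. I'll strike now.

Call:
arm_command:
  deltas:
    - {"dx":0,"dy":0,"dz":-0.02,"yaw":0}
    - {"dx":0,"dy":0,"dz":-0.02,"yaw":0}
    - {"dx":0,"dy":0,"dz":-0.015,"yaw":0}
    - {"dx":0,"dy":0,"dz":0,"yaw":0}

```text
t: 6.4
eef_pos: [534.9, 111.8, 129.7]
tcp_rot: [-3.139, 0.001, 1.297]
ft_force: [-1.2, 0.0, -2.5]
opening: 0.228
grip_force: 30.0
```

Call:
arm_command:
  deltas:
    - {"dx":0,"dy":0,"dz":0.03,"yaw":0}
    - {"dx":0,"dy":-0.04,"dz":0.03,"yaw":0}
    - {"dx":0,"dy":-0.045,"dz":0,"yaw":0}
    - {"dx":0,"dy":-0.045,"dz":0,"yaw":0}
    - {"dx":0,"dy":-0.03,"dz":0,"yaw":0}
    - {"dx":0,"dy":0,"dz":0,"yaw":0}

```text
t: 7.0
eef_pos: [535.4, -50.6, 191.5]
tcp_rot: [3.141, 0.0, 1.295]
ft_force: [0.5, 0.4, -3.5]
opening: 0.228
grip_force: 30.0
```

```bash
python3 - <<'E'
from h import *
a=read_camera("scene");W=cloud(a)
A=cv2.resize(a["color"][150:310,190:350],None,fx=3.5,fy=3.5)
cv2.imwrite("pics/c2.png",A[...,::-1])
hsv=cv2.cvtColor(a["color"],cv2.COLOR_RGB2HSV);H,S,V=cv2.split(hsv)
m=(H>18)&(H<35)&(S>150);m[:188]=0;m[215:]=0;m[:,:268]=0;m[:,294:]=0
p=W[m];print(len(p),p[p[:,2]>p[:,2].max()-5].mean(0), np.sort(p[:,2])[-8:])
E
```

```text
Traceback (most recent call last):
ValueError: zero-size array to reduction operation maximum which has no identity
```

View pics/c2.png

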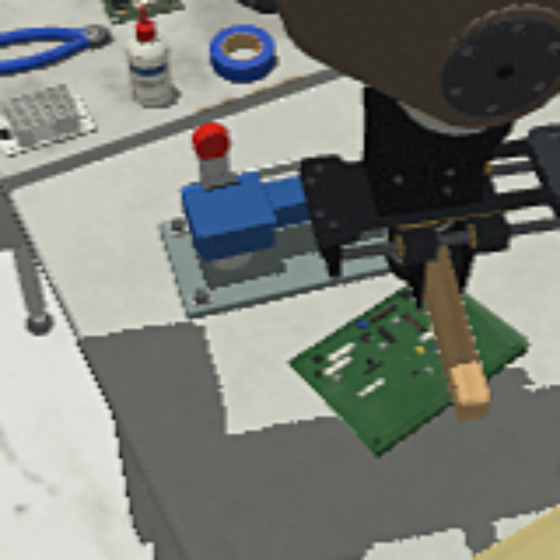

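The gripper hides the pin, and the tab and coupler are seated as before. I'll back off further towards the mallet's old place and look again.

Call:
arm_command:
  deltas:
    - {"dx":-0.03,"dy":-0.025,"dz":0,"yaw":0}
    - {"dx":-0.03,"dy":-0.025,"dz":0,"yaw":0}
    - {"dx":-0.03,"dy":-0.025,"dz":0,"yaw":0}
    - {"dx":-0.03,"dy":-0.025,"dz":0,"yaw":0}
    - {"dx":0,"dy":0,"dz":0,"yaw":0}

```text
t: 7.55
eef_pos: [412.9, -147.8, 191.2]
tcp_rot: [-3.141, 0.0, 1.296]
ft_force: [-0.3, 0.6, -3.3]
opening: 0.229
grip_force: 30.0
```

```bash
cat > pin.py <<'E'
from h import *
import sys
a=read_camera("scene");W=cloud(a)
cv2.imwrite("pics/%s.png"%sys.argv[1],cv2.resize(a["color"][150:360,190:400],None,fx=2.8,fy=2.8)[...,::-1])
for n,c in(("scene",a),("top",read_camera("top"))):
    W=cloud(c);H,S,V=cv2.split(cv2.cvtColor(c["color"],cv2.COLOR_RGB2HSV))
    m=(H>18)&(H<35)&(S>150)&(np.hypot(W[...,0]-549,W[...,1]-161)<25)
    p=W[m];print(n,len(p),np.sort(p[:,2])[-12:].round(1),p.mean(0))
E
python3 pin.py c3
```

```text
scene 0 [] [nan nan nan]
top 33 [90.6 90.7 90.9 91.4 91.4 91.5 91.5 91.6 91.8 92.  92.3 92.9] [550.00478433 161.9109341   90.016266  ]pin.py:8: RuntimeWarning: Mean of empty slice.
  p=W[m];print(n,len(p),np.sort(p[:,2])[-12:].round(1),p.mean(0))
  ret = um.true_divide(
```

View pics/c3.png

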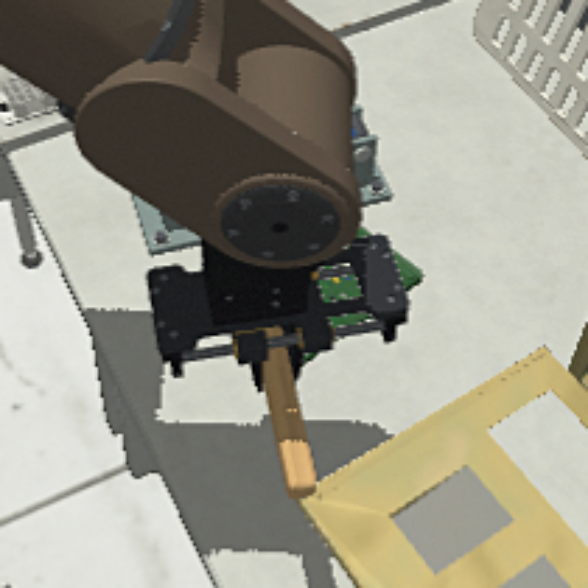

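The top view puts the cap at z ≈ 91, down from 103.5, so the pin has snapped home. The scene view shows the mallet held, with its handle end near the tan frame's corner at (305,490). I'll set it back at its original place.

Call:
arm_command:
  deltas:
    - {"dx":-0.013,"dy":-0.012,"dz":-0.02,"yaw":0}
    - {"dx":0,"dy":0,"dz":-0.03,"yaw":0}
    - {"dx":0,"dy":0,"dz":-0.03,"yaw":0}
    - {"dx":0,"dy":0,"dz":-0.03,"yaw":0}
    - {"dx":0,"dy":0,"dz":-0.015,"yaw":0}
    - {"dx":0,"dy":0,"dz":-0.008,"yaw":0}
    - {"dx":0,"dy":0,"dz":-0.006,"yaw":0}
    - {"dx":0,"dy":0,"dz":-0.004,"yaw":0}
    - {"dx":0,"dy":0,"dz":0,"yaw":0}

```text
t: 8.55
eef_pos: [403.0, -158.7, 47.8]
tcp_rot: [3.141, 0.0, 1.299]
ft_force: [-0.8, -0.4, -2.6]
opening: 0.231
grip_force: 30.0
```

Call:
arm_command:
  deltas:
    - {"dx":0,"dy":0,"dz":-0.002,"yaw":0}
    - {"dx":0,"dy":0,"dz":0,"yaw":0}

```text
t: 8.75
eef_pos: [402.9, -158.9, 45.9]
tcp_rot: [3.141, 0.0, 1.299]
ft_force: [0.4, 0.1, -2.9]
opening: 0.231
grip_force: 30.0
```

Call:
arm_command:
  deltas:
    - {"dx":0,"dy":0,"dz":-0.002,"yaw":0}
    - {"dx":0,"dy":0,"dz":0,"yaw":0}

```text
t: 8.95
eef_pos: [402.8, -158.9, 43.7]
tcp_rot: [3.141, 0.0, 1.299]
ft_force: [0.6, 0.6, -2.7]
opening: 0.233
grip_force: 30.0
```

Call:
arm_command:
  deltas:
    - {"dx":0,"dy":0,"dz":-0.002,"yaw":0}
    - {"dx":0,"dy":0,"dz":0,"yaw":0}

```text
t: 9.15
eef_pos: [402.7, -158.8, 41.5]
tcp_rot: [-3.141, -0.0, 1.299]
ft_force: [-0.4, -0.7, -4.1]
opening: 0.229
grip_force: 30.0
```

Call:
arm_command:
  deltas:
    - {"dx":0,"dy":0,"dz":-0.002,"yaw":0}
    - {"dx":0,"dy":0,"dz":0,"yaw":0}

```text
t: 9.35
eef_pos: [402.8, -159.2, 40.2]
tcp_rot: [3.141, 0.0, 1.299]
ft_force: [-3.2, -3.4, 11.1]
opening: 0.231
grip_force: 30.0
```

Call:
arm_command:
  deltas:
    - {"dx":0,"dy":0,"dz":0,"yaw":0}
    - {"dx":0,"dy":0,"dz":0,"yaw":0}
    - {"dx":0,"dy":0,"dz":0,"yaw":0}
    - {"dx":0,"dy":0,"dz":0,"yaw":0}
    - {"dx":0,"dy":0,"dz":0,"yaw":0}
    - {"dx":0,"dy":0,"dz":0,"yaw":0}
    - {"dx":0,"dy":0,"dz":0.0,"yaw":0}
    - {"dx":0,"dy":0,"dz":0.01,"yaw":0}
    - {"dx":0,"dy":0,"dz":0.03,"yaw":0}
    - {"dx":0,"dy":0,"dz":0.04,"yaw":0}
    - {"dx":0,"dy":0,"dz":0.04,"yaw":0}
    - {"dx":0,"dy":0,"dz":0.04,"yaw":0}
    - {"dx":0,"dy":0,"dz":0.03,"yaw":0}
  gripper: 0.07

```text
t: 10.65
eef_pos: [402.6, -158.7, 232.9]
tcp_rot: [3.139, 0.001, 1.299]
ft_force: [-0.9, 0.5, -1.2]
opening: 0.733
grip_force: 0.0
```

Call:
arm_command:
  deltas:
    - {"dx":0.0048,"dy":0.0236,"dz":0,"yaw":6.03}
    - {"dx":0.0048,"dy":0.0236,"dz":0,"yaw":6.03}
    - {"dx":0.0048,"dy":0.0236,"dz":0,"yaw":6.03}
    - {"dx":0.0048,"dy":0.0236,"dz":0,"yaw":6.03}
    - {"dx":0.0048,"dy":0.0236,"dz":0,"yaw":6.03}
    - {"dx":0.0048,"dy":0.0236,"dz":0,"yaw":6.03}
    - {"dx":0.0048,"dy":0.0236,"dz":0,"yaw":6.03}
    - {"dx":0.0048,"dy":0.0236,"dz":0,"yaw":6.03}
    - {"dx":0.0048,"dy":0.0236,"dz":0,"yaw":6.03}
    - {"dx":0.0048,"dy":0.0236,"dz":0,"yaw":6.03}
    - {"dx":0.0048,"dy":0.0236,"dz":0,"yaw":6.03}
    - {"dx":0.0048,"dy":0.0236,"dz":0,"yaw":6.03}
    - {"dx":0.0048,"dy":0.0236,"dz":0,"yaw":6.03}
    - {"dx":0.0048,"dy":0.0236,"dz":0,"yaw":6.03}
    - {"dx":0.0048,"dy":0.0236,"dz":0,"yaw":6.03}
    - {"dx":0.0048,"dy":0.0236,"dz":0,"yaw":6.03}
    - {"dx":0,"dy":0,"dz":0,"yaw":0}

```text
t: 12.35
eef_pos: [479.5, 220.6, 230.3]
tcp_rot: [3.141, 0.001, 2.987]
ft_force: [-0.5, -0.0, -0.6]
opening: 0.737
grip_force: 0.0
```

```bash
python3 - <<'E'
from h import *
s=read_camera("scene");w=read_camera("wrist")
cv2.imwrite("pics/c4.png",np.hstack([cv2.resize(s["color"][150:360,190:400],(400,400)),cv2.resize(w["color"],(400,300))[[*range(300)]+[0]*100]])[...,::-1])
for n,c in(("scene",s),("wrist",w)):
    W=cloud(c);H,S,V=cv2.split(cv2.cvtColor(c["color"],cv2.COLOR_RGB2HSV))
    m=((H<8)|(H>172))&(S>150)&(np.hypot(W[...,0]-480,W[...,1]-219)<25)&(W[...,2]>85)
    p=W[m];print(n,len(p))
    if len(p): print(p.mean(0).round(1),p.min(0).round(1),p.max(0).round(1),cv2.minAreaRect(p[:,:2].astype(np.float32)))
    m=(H>18)&(H<35)&(S>150)&(np.hypot(W[...,0]-549,W[...,1]-161)<25);p=W[m]
    if len(p): print("pin",np.sort(p[:,2])[-8:].round(1))
E
```

```text
scene 82
[479.  215.3 107.1] [467.1 207.9  87.4] [492.  226.1 119.3] ((478.9689025878906, 216.4737548828125), (16.592214584350586, 24.899248123168945), 81.1937026977539)
pin [88.6 88.7 88.9 88.9 88.9 89.  89.2 89.5]
wrist 711
[476.9 221.9 114.4] [463.8 213.4 101.8] [494.  230.  119.6] ((479.0021667480469, 221.56272888183594), (12.704230308532715, 29.798919677734375), 80.63873291015625)
pin [89.2 89.3 89.3 89.5 89.5 89.5 89.8 90. ]
```

View pics/c4.png

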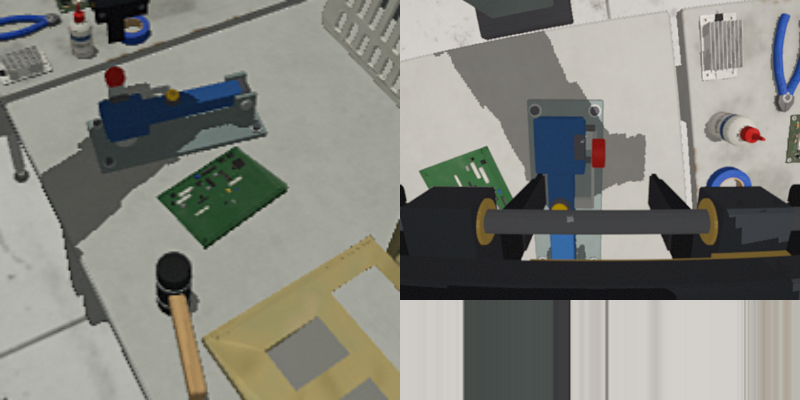

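The scene half shows the mallet standing on its face at (175,270) and the pin cap low. The wrist half shows the red tab at (597,152), lying between the fingers sideways. The cap measures 89 mm, so the pin is home.

Call:
arm_command:
  deltas:
    - {"dx":0,"dy":0,"dz":-0.03,"yaw":0}
    - {"dx":0,"dy":0,"dz":-0.03,"yaw":0}
    - {"dx":0,"dy":0,"dz":-0.03,"yaw":0}
    - {"dx":0,"dy":0,"dz":-0.02,"yaw":0}
    - {"dx":0,"dy":0,"dz":-0.015,"yaw":0}
    - {"dx":0,"dy":-0.001,"dz":-0.002,"yaw":0}

```text
t: 13.05
eef_pos: [478.8, 216.6, 101.6]
tcp_rot: [-3.14, -0.002, 2.98]
ft_force: [0.9, -0.8, -0.1]
opening: 0.732
grip_force: 0.0
```

Call:
arm_command:
  deltas:
    - {"dx":0,"dy":0,"dz":0,"yaw":0}
    - {"dx":0,"dy":0,"dz":0,"yaw":0}
    - {"dx":0,"dy":0,"dz":0,"yaw":0}
    - {"dx":0,"dy":0,"dz":0,"yaw":0}
    - {"dx":0,"dy":0,"dz":0,"yaw":0}
    - {"dx":0,"dy":0,"dz":0,"yaw":0}
    - {"dx":0,"dy":0,"dz":0,"yaw":0}
    - {"dx":0,"dy":0,"dz":0,"yaw":0}
    - {"dx":0,"dy":0,"dz":0,"yaw":0}
    - {"dx":0,"dy":0,"dz":0,"yaw":0}
    - {"dx":0,"dy":0,"dz":0,"yaw":0}
    - {"dx":0,"dy":0,"dz":0,"yaw":0}
  gripper: 0

```text
t: 14.25
eef_pos: [480.1, 220.1, 103.0]
tcp_rot: [3.138, 0.002, 2.982]
ft_force: [-0.2, 20.6, -1.2]
opening: 0.154
grip_force: 30.0
```

Call:
arm_command:
  deltas:
    - {"dx":0.0004,"dy":0.003,"dz":0,"yaw":0}
    - {"dx":0.0005,"dy":0.003,"dz":0,"yaw":0}
    - {"dx":0.0005,"dy":0.003,"dz":0,"yaw":0}
    - {"dx":0.0005,"dy":0.003,"dz":0,"yaw":0}
    - {"dx":0.0004,"dy":0.0025,"dz":0,"yaw":0}
    - {"dx":0,"dy":0,"dz":0,"yaw":0}
    - {"dx":0,"dy":0,"dz":0,"yaw":0}

```text
t: 14.95
eef_pos: [481.8, 231.4, 102.7]
tcp_rot: [-3.14, -0.0, 2.983]
ft_force: [-0.7, -7.8, 3.0]
opening: 0.15
grip_force: 30.0
```

Call:
arm_command:
  deltas:
    - {"dx":0.0003,"dy":0.002,"dz":0,"yaw":0}
    - {"dx":0,"dy":0,"dz":0,"yaw":0}
    - {"dx":0,"dy":0,"dz":0,"yaw":0}

```text
t: 15.25
eef_pos: [482.1, 233.3, 102.7]
tcp_rot: [-3.14, -0.0, 2.983]
ft_force: [0.8, -9.2, 3.3]
opening: 0.15
grip_force: 30.0
```

Call:
arm_command:
  deltas:
    - {"dx":0.0012,"dy":-0.0002,"dz":0.0047,"yaw":0}
    - {"dx":0.0012,"dy":-0.0002,"dz":0.0047,"yaw":0}
    - {"dx":0.0015,"dy":-0.0002,"dz":0.0046,"yaw":0}
    - {"dx":0.0015,"dy":-0.0002,"dz":0.0046,"yaw":0}
    - {"dx":0.0017,"dy":-0.0003,"dz":0.0046,"yaw":0}
    - {"dx":0.0017,"dy":-0.0003,"dz":0.0046,"yaw":0}
    - {"dx":0,"dy":0,"dz":0,"yaw":0}

```text
t: 15.95
eef_pos: [489.3, 231.5, 129.8]
tcp_rot: [-3.138, -0.005, 2.982]
ft_force: [-2.6, -7.6, -5.0]
opening: 0.148
grip_force: 30.0
```

Call:
arm_command:
  deltas:
    - {"dx":0.0019,"dy":-0.0003,"dz":0.0045,"yaw":0}
    - {"dx":0.0019,"dy":-0.0003,"dz":0.0045,"yaw":0}
    - {"dx":0.0021,"dy":-0.0003,"dz":0.0044,"yaw":0}
    - {"dx":0.0021,"dy":-0.0003,"dz":0.0044,"yaw":0}
    - {"dx":0.0023,"dy":-0.0004,"dz":0.0043,"yaw":0}
    - {"dx":0.0023,"dy":-0.0004,"dz":0.0043,"yaw":0}
    - {"dx":0.0025,"dy":-0.0004,"dz":0.0041,"yaw":0}
    - {"dx":0.0025,"dy":-0.0004,"dz":0.0041,"yaw":0}
    - {"dx":0.0027,"dy":-0.0004,"dz":0.004,"yaw":0}
    - {"dx":0.0027,"dy":-0.0004,"dz":0.004,"yaw":0}
    - {"dx":0,"dy":0,"dz":0,"yaw":0}
    - {"dx":0,"dy":0,"dz":0,"yaw":0}
    - {"dx":0,"dy":0,"dz":0,"yaw":0}
    - {"dx":0,"dy":0,"dz":0,"yaw":0}
    - {"dx":0,"dy":0,"dz":0,"yaw":0}

```text
t: 17.45
eef_pos: [511.8, 228.0, 172.0]
tcp_rot: [-3.138, -0.006, 2.983]
ft_force: [-6.4, -7.2, -0.8]
opening: 0.146
grip_force: 30.0
```

```bash
python3 - <<'E'
from h import *
s=read_camera("scene")
cv2.imwrite("pics/c5.png",cv2.resize(s["color"][130:340,170:380],(600,600))[...,::-1])
q=state();print(q["t"],q["eef_pos"],q["ft_force"],np.abs(q["qvel"]).max())
E
```

```text
17.5 [511.84974232 227.94309425 171.95932252] [-6.66126513 -6.51199837 -1.43213816] 0.001800420979051478
```

View pics/c5.png

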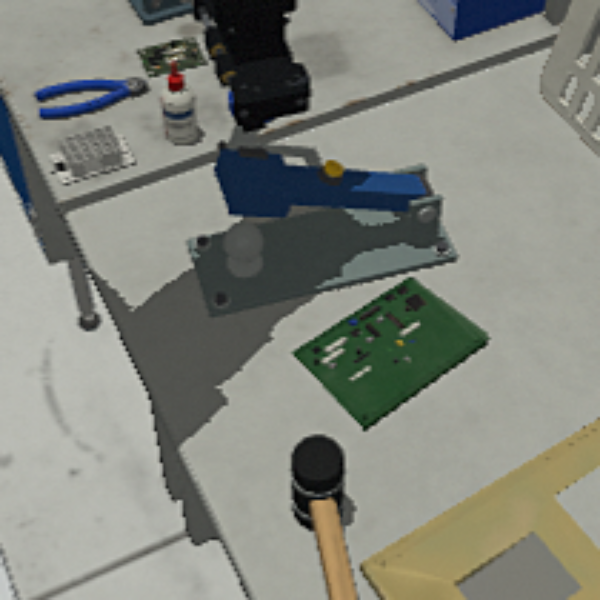

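The blue tongue is raised clear of the ball, which shows at (243,245). The mallet stands free at (318,470) and the bystanders are in place. The arm is still, so I'm handing in.

```bash
python3 -c "
from cell import job_done
print(job_done())"
```

```text
the job is handed in; nothing more can be done
None
```

The job is handed in, but the hand-in returned no verdict. The lock pin is home, with its cap measured at 89 mm. The mallet is released and standing on the bench clear of the hitch, the tongue is held still at about 0.4 rad by the pull tab, and the bystanders are untouched.

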